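# Sort loose power-electronics parts into the trays of their kind

## Robot

A 6-joint arm with a two-finger parallel gripper is mounted at the origin on the work surface. World frame = base frame: x ahead of the robot, y to its left, z up, the work surface at z = 0. Lengths are in mm, angles in rad, forces in N, time in s.
With the tool pointing down it reaches from about 300 to 775 mm from the base axis. Payload 14.6 kg.
Tool frame: the origin (TCP) lies midway between the tips of the shut fingers; the grasp point (between the pads) lies behind it (manip.grip_depth is the z of the grasp point in the tool frame, in mm); z points along the fingers, y is the line along which they close (so a half turn about z gives the same grasp; the last joint's range is limited). The gripper opens to 94 mm and grips with 3 to 60 N. Pads are 16 mm wide; open, the fingers measure 119 mm over their backs; the gripper's body (75 mm by 177 mm) begins 78 mm behind the grasp point.
Start: joints at [1.151, 0.3, 1.521, -0, 1.321, -0.067], TCP at [190.037, 516.116, 205.446] pointing down, gripper open.
Joint ranges: [-3.03, 3.03], [-0.79, 2.21], [0.23, 2.52], [-1.04, 4.18], [0, 3.07], [-2.55, 2.55]. Speed limits (rad/s): [2.22, 2.22, 2.57, 3.14, 3.14, 3.14].

## Interface

Orientations are given as [roll, pitch, yaw] about the fixed x, y, z axes, in that order (R = Rz(yaw) Ry(pitch) Rx(roll)).
In Python, from cell import manip gives the robot as it stands.
- The arm moves only by the shell command python3 -m creep [OPENING] [FORCE], which reads ROWS from standard input. ROWS is a JSON object whose key "moves" holds a list of rows, 1 to 5 of them, each of 6 numbers: dx, dy, dz in mm, then a rotation vector rx, ry, rz in rad; each row is the pose to reach, as a shift and turn from the pose commanded when the command began, along the tool's axes at that moment; what a row does not reach only later rows make up. A row lasts 1/10 s, in which the tool goes at most 50 mm and 0.15 rad, less where a joint would pass 70% of its speed; a pose out of reach is approached as far as the arm can. OPENING is the finger opening in mm, set as the command begins (- or left out keeps the last). The fingers move at their own pace and stop on an object; FORCE is the grip in N (left out, the last holds). Time passes only in rows, so rows that do not move let the fingers close. It prints the time, the measured TCP pose, the force, the opening and the grip force at its end. Input that does not fit is refused with a message, and nothing moves.
- manip.read_state(): the state, without advancing time (a new reading comes with each control period).
- manip.camera(name): name is "scene" or "top" or "wrist"; returns (picture, depth): 420x560x3 uint8, red, green, blue; 420x560 float32, mm along the optical axis (not along the pixel's ray), 0 where there is no reading.
- manip.camera_info(name): a dict with "K" (3x3 intrinsics, pixels), "rvec" (rotation vector, rad) and "tvec" (3), from world to camera coordinates, as OpenCV has them; the wrist camera has in their place "mount" (4x4, takes a point from camera to tool coordinates, whose origin is the TCP and whose axes are the flange's). Camera axes: x right, y down, z forward; pixel columns grow to the right and rows downward; lengths in mm; the calibration is good to about 2 mm. A picture is of the moment at which its call begins: read the wrist's pose just before it. camera_info takes no time and is no camera call.
- manip.sign_off(): hands the job in; it is judged then, once.
The state is a dict: "clock": time; "joints": joint angles; "qd": joint speeds; "effort": joint torques, N m; "eef_pos": TCP position; "eef_rot": TCP orientation; "wrist_force": force on the tool from outside, world axes, zero at the start; "moment": the same for the moment, N m; "finger_gap": finger opening in mm; "finger_force": force on a finger pad.
Only numpy, scipy, OpenCV 4.12 (cv2) and the standard library are available. Lean on these libraries where they do the work, as an engineer would, in place of code of your own. Each camera call takes 0.05 s, during which the arm holds its last target. There are 200 camera calls.

## Task

Put the five loose parts away: stand each one upright, flat on the floor of an empty cell, in the tray that already holds parts of its kind, one part to a cell (capacitors with the capacitor, heat sinks with the heat sink, the transformer with the transformers). Leave the solder reel and the flux tin where they are.

Things in the scene. Friction and masses are not known exactly. Their poses are not given: they have to be found in the camera images.
- tray_capacitors: Open grey tray, fixed, 72 (x) by 179 (y) by 12 mm high; floor and walls 3 mm thick. Three cells in a row, centred at y = -58, 0, +58 mm, each 55 (y) by 66 (x) mm inside. Origin: centre of the underside. The trays look alike but for the parts fixed upright in them. Holds one capacitor, in the cell at y = +58 mm; the cells at 0 and -58 mm are empty.
- tray_heatsinks: Open grey tray, fixed, 72 (x) by 179 (y) by 12 mm high; floor and walls 3 mm thick. Three cells in a row, centred at y = -58, 0, +58 mm, each 55 (y) by 66 (x) mm inside. Origin: centre of the underside. The trays look alike but for the parts fixed upright in them. Holds one heat sink (its x along the tray's x), in the cell at y = -58 mm; the cells at 0 and +58 mm are empty.
- tray_transformer: Open grey tray, fixed, 72 (x) by 179 (y) by 12 mm high; floor and walls 3 mm thick. Three cells in a row, centred at y = -58, 0, +58 mm, each 55 (y) by 66 (x) mm inside. Origin: centre of the underside. The trays look alike but for the parts fixed upright in them. Holds two transformers (their x along the tray's x), at y = -58 and +58 mm; the middle cell is empty.
- capacitor_1: Upright black can capacitor with an aluminium top, a plain cylinder 32 mm across and 50 mm tall, about 60 g. Origin: centre of the underside, z up; its yaw is of no account. Stands loose on the bench. The two capacitors are alike.
- capacitor_2: Upright black can capacitor with an aluminium top, a plain cylinder 32 mm across and 50 mm tall, about 60 g. Origin: centre of the underside, z up; its yaw is of no account. Stands loose on the bench. The two capacitors are alike.
- heatsink_1: Finned aluminium heat sink, standing with its fins upright: a block 24 (x) by 38 (y) by 45 mm tall, about 70 g; grip it across its 24 mm. Origin: centre of the underside, z up. Stands loose on the bench at any yaw. The two heat sinks are alike.
- heatsink_2: Finned aluminium heat sink, standing with its fins upright: a block 24 (x) by 38 (y) by 45 mm tall, about 70 g; grip it across its 24 mm. Origin: centre of the underside, z up. Stands loose on the bench at any yaw. The two heat sinks are alike.
- transformer: Transformer, 180 g: upright steel core 16 (x) by 40 (y) by 42 mm tall, with a copper winding 34 (x) by 24 (y) mm standing out on both x faces, 8 to 34 mm up, on a black foot 34 by 38 by 4 mm. Grip the core across its 40 mm, on its flat y faces. Origin: centre of the underside, z up. Stands loose on the bench at any yaw.
- solder_reel: Bystander: reel of solder lying flat, white flanges 54 mm across, 28 mm tall, loose. Origin: centre of the underside. Not to be moved.
- flux_tin: Bystander: round steel tin with a white lid, 62 mm across, 27 mm tall, loose. Origin: centre of the underside. Not to be moved.
Mind the look-alikes: they are no part of the job. Leave any blue look-alike of the heatsink_1 alone.

How it is judged:
By the outcome, as a careful person would: the job done as asked, in the order asked, and still so for the second after the job is handed in, with the robot touching nothing.
It also fails if it takes over 99 s, if anything falls off the work surface, if the arm or the gripper's body presses on something with over 40 N, if the wrist force passes 120 N, or if a joint passes its speed limit or range.

## Working session

There is one attempt and no reset: what is moved stays moved. The work goes in short steps, Python scripts to look and compute and a shell command to move; the robot and the scene stay as the last step left them, time stands still between calls to the robot, and variables do not carry over. Pictures are saved under pics/ and viewed, at most 15 in all, crops included, and the job is handed in when it is done.

```bash
ls; mkdir -p pics; python3 - <<'E'
from cell import manip
import cv2,numpy as np
print(manip.read_state()); print(manip.grip_depth)
for n in ["scene","top","wrist"]:
    p,d=manip.camera(n); cv2.imwrite(f"pics/{n}0.png",p[...,::-1]); np.save(f"pics/{n}0.npy",d); print(n,manip.camera_info(n))
E
```

```text
pics
{'clock': 0.0, 'joints': array([ 1.15141015e+00,  3.00465256e-01,  1.52159256e+00, -4.75238397e-06,
        1.32068395e+00, -6.66097221e-02]), 'qd': array([ 0.00028584,  0.00103274, -0.00146252,  0.00186205, -0.00121613,
        0.00032945]), 'effort': array([-1.22821719e-03, -5.31813240e+01, -3.52726400e+01,  7.07238447e-02,
        2.45099002e-02, -9.60528519e-05]), 'eef_pos': array([189.92887776, 515.88474891, 204.88467865]), 'eef_rot': array([-3.14044579e+00, -7.18920344e-05,  2.78881734e+00]), 'wrist_force': array([-0.09326156,  0.01200468,  0.8382653 ]), 'moment': array([-0.02756393,  0.01375741, -0.05051884]), 'finger_force': 0.0, 'finger_gap': 93.9291268157398}
-18.8
scene {'K': array([[484.44586843,   0.        , 280.341239  ],
       [  0.        , 484.44586843, 208.34597362],
       [  0.        ,   0.        ,   1.        ]]), 'rvec': array([ 1.02156193,  2.4128956 , -1.08233678]), 'tvec': array([ 384.79222793, -211.05444887, 1350.12499493])}
top {'K': array([[389.62093815,   0.        , 278.07323886],
       [  0.        , 389.62093815, 214.5589751 ],
       [  0.        ,   0.        ,   1.        ]]), 'rvec': array([ 2.1438536 , -2.18496114,  0.11223249]), 'tvec': array([  28.28332378,  561.0841714 , 1025.36952176])}
wrist {'K': array([[300.33709328,   0.        , 281.09885116],
       [  0.        , 300.33709328, 207.68412938],
       [  0.        ,   0.        ,   1.        ]]), 'mount': array([[-1.52438374e-04, -9.71963099e-01, -2.35133388e-01,
         6.71023282e+01],
       [ 9.99999919e-01, -2.35721024e-04,  3.26086294e-04,
         1.80054432e-01],
       [-3.72369728e-04, -2.35133319e-01,  9.71963057e-01,
        -1.79140281e+02],
       [ 0.00000000e+00,  0.00000000e+00,  0.00000000e+00,
         1.00000000e+00]])}
```

View pics/top0.png

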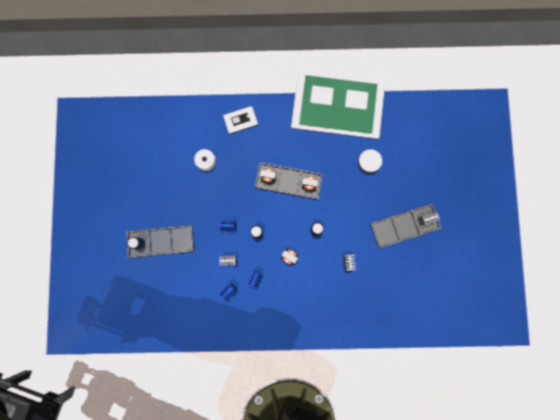

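View pics/scene0.png

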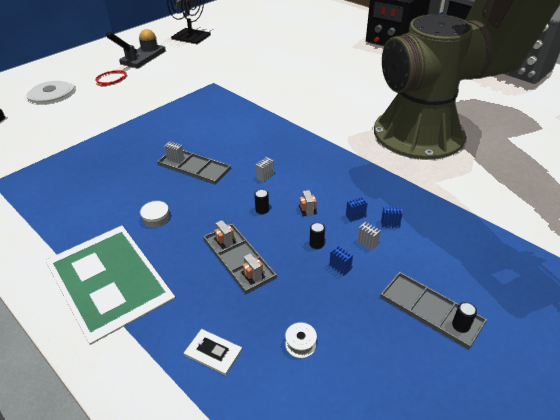

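The top view shows the capacitors at (256,232) and (317,229), and the silver heat sinks at (228,261) and (350,262). The transformer is at (290,257), and the blue look-alikes are at (228,226), (255,279) and (228,292). The trays are capacitors (160,242), transformers (289,181) and heat sinks (406,226). The scene view agrees with this.

```bash
cat > h.py <<'E'
from cell import manip
import cv2, numpy as np
from scipy.spatial.transform import Rotation as R
def snap(name, save=None):
    s=manip.read_state(); p,d=manip.camera(name); i=manip.camera_info(name); K=i["K"]
    if name=="wrist":
        T=np.eye(4); T[:3,:3]=R.from_euler("xyz",s["eef_rot"]).as_matrix(); T[:3,3]=s["eef_pos"]
        C=T@i["mount"]
    else:
        W=np.eye(4); W[:3,:3]=cv2.Rodrigues(i["rvec"])[0]; W[:3,3]=i["tvec"]; C=np.linalg.inv(W)
    if save: cv2.imwrite(f"pics/{save}.png",p[...,::-1]); np.savez(f"pics/{save}.npz",p=p,d=d,K=K,C=C)
    return p,d,K,C
def load(n): z=np.load(f"pics/{n}.npz"); return z["p"],z["d"],z["K"],z["C"]
def ray(K,C,px):
    px=np.atleast_2d(np.asarray(px,float)); u=np.c_[px,np.ones(len(px))]@np.linalg.inv(K).T
    return C[:3,3], u@C[:3,:3].T
def plane(K,C,px,z):
    o,u=ray(K,C,px); return o+u*((z-o[2])/u[:,2])[:,None]
def tri(views):  # [(K,C,px)]
    A=np.zeros((3,3)); b=np.zeros(3)
    for K,C,px in views:
        o,u=ray(K,C,px); u=u[0]/np.linalg.norm(u[0]); P=np.eye(3)-np.outer(u,u); A+=P; b+=P@o
    return np.linalg.solve(A,b)
def togo(xyz,yaw):
    "shift in tool axes and rotation vector to have TCP at xyz, pointing down, tool yaw (mod pi)"
    s=manip.read_state(); M=R.from_euler("xyz",s["eef_rot"])
    best=min((M.inv()*R.from_euler("xyz",[np.pi,0,yaw+k*np.pi]) for k in (-1,0,1)),key=lambda r:r.magnitude())
    print("go",M.inv().apply(np.array(xyz)-s["eef_pos"]).round(1),best.as_rotvec().round(3),"pose",s["eef_pos"].round(1),s["eef_rot"].round(3),"q6",s["joints"][5].round(2),"t",round(s["clock"],2))
E
python3 - <<'E'
from h import *
p,d,K,C=snap("top","t1")
for n,px,z in [("cap1",(256,232),50),("cap2",(317,229),50),("hs1",(228,261),45),("hs2",(350,262),45),("tr",(290,257),42),("blueA",(228,226),45),("blueB",(255,279),45),("blueC",(228,292),45),("Tcap",(160,242),12),("Ttr",(289,181),12),("Ths",(406,226),12),("reel",(204,160),28),("tin",(370,161),27)]:
    print(n,plane(K,C,[px],z)[0].round(),d[px[1],px[0]])
togo([400,0,205],2.79)
E
```

```text
cap1 [514.  77.  50.] 1032.7942
cap2 [519. -85.  50.] 1029.8252
hs1 [439. 152.  45.] 1061.4866
hs2 [ 431. -169.   45.] 1027.665
tr [447. -12.  42.] 1031.2932
blueA [532. 152.  45.] 1038.5863
blueB [391.  81.  45.] 1021.2994
blueC [359. 152.  45.] 1016.551
Tcap [494. 342.  12.] 1076.9993
Ttr [657. -14.  12.] 1091.4358
Ths [ 525. -333.   12.] 1073.2627
reel [717. 219.  28.] 1074.3336
tin [ 705. -238.   27.] 1072.7706
go [-3.754e+02 -4.116e+02  4.000e-01] [-0.001 -0.    -0.001] pose [190.  516.  205.1] [-3.141 -0.     2.789] q6 -0.07 t 0.2
```

```bash
python3 - <<'E'
from h import *
togo([480,210,250],3.1416)
E
```

```text
go [-377.9 -186.9  -44.8] [-0.001 -0.    -0.353] pose [190.  516.  205.1] [-3.141 -0.     2.789] q6 -0.07 t 0.2
```

```bash
echo '{"moves":[[-43, -21, -9, 0, 0, 0], [-86, -42, -18, 0, 0, 0], [-129, -63, -27, 0, 0, 0], [-172, -84, -36, 0, 0, 0], [-215, -106, -45, 0, 0, 0]]}' | python3 -m creep && echo '{"moves":[[-41, -20, 0, 0, 0, -0.1], [-82, -40, 0, 0, 0, -0.2], [-122, -60, 0, 0, 0, -0.3], [-163, -81, 0, 0, 0, -0.353], [-163, -81, 0, 0, 0, -0.353]]}' | python3 -m creep && python3 - <<'E'
from h import *
snap("wrist","w1"); togo([480,100,250],3.1416)
E
```

```text
clock: 0.7
eef_pos: [356.1, 340.8, 250.8]
eef_rot: [3.142, 0.0, 2.789]
wrist_force: [-0.0, 1.2, 0.0]
finger_gap: 94.0
finger_force: 0.0
clock: 1.2
eef_pos: [482.5, 206.5, 249.9]
eef_rot: [-3.141, -0.0, 3.139]
wrist_force: [0.1, 0.8, 0.3]
finger_gap: 94.2
finger_force: 0.0
go [   0.8 -108.3   -0. ] [-0.    -0.001 -0.003] pose [481.2 208.2 249.9] [-3.141e+00 -1.000e-03  3.138e+00] q6 -1.23 t 1.25
```

View pics/w1.png

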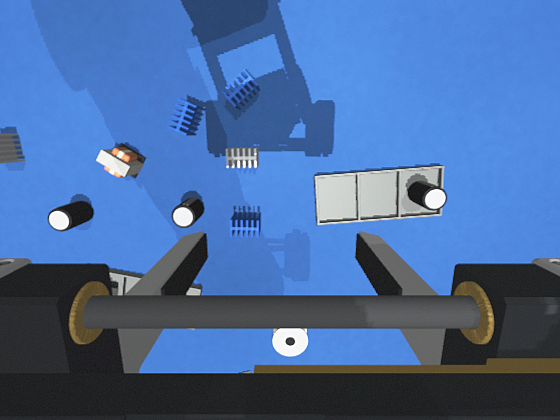

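The view from (481,208) shows the capacitors' tops at (62,217) and (183,216), and the transformer at (120,160). A silver heat sink is at (241,158), with another at the left edge near (10,147). The blue look-alikes are at (187,115), (241,90) and (246,221). The capacitor tray is at (378,195), with its filled cell to the right (+y).

```bash
echo '{"moves":[[0, -50, 0, 0, 0, 0], [0, -100, 0, 0, 0, 0], [0, -110, 0, 0, 0, 0], [0, -110, 0, 0, 0, 0]]}' | python3 -m creep && python3 - <<'E'
from h import *
snap("wrist","w2")
E
echo '{"moves":[[0, -50, 0, 0, 0, 0], [0, -100, 0, 0, 0, 0], [0, -150, 0, 0, 0, 0], [0, -200, 0, 0, 0, 0], [0, -200, 0, 0, 0, 0]]}' | python3 -m creep && python3 - <<'E'
from h import *
snap("wrist","w3")
E
echo '{"moves":[[0, -50, 0, 0, 0, 0], [0, -100, 0, 0, 0, 0], [0, -110, 0, 0, 0, 0], [0, -110, 0, 0, 0, 0]]}' | python3 -m creep && python3 - <<'E'
from h import *
snap("wrist","w4")
for n in ["w1","w2","w3","w4"]:
    p,d,K,C=load(n); print(n,C[:3,3].round(1))
    hsv=cv2.cvtColor(p,cv2.COLOR_RGB2HSV)
    m=((hsv[...,1]<90)|((hsv[...,0]<30)&(hsv[...,2]>60))).astype(np.uint8); m[232:]=0
    nn,_,st,ce=cv2.connectedComponentsWithStats(m)
    for i in range(1,nn):
        if st[i,4]>80: print(st[i],ce[i].round(1),plane(K,C,[ce[i]],45)[0].round())
v=[load("w%d"%i)[0][:300] for i in (2,3)]
cv2.imwrite("pics/w23.png",cv2.vconcat(v)[...,::-1])
E
```

```text
clock: 1.65
eef_pos: [479.9, 99.7, 250.7]
eef_rot: [3.141, 0.0, 3.14]
wrist_force: [0.5, 0.5, 0.0]
finger_gap: 94.0
finger_force: 0.0
clock: 2.2
eef_pos: [480.4, -102.7, 250.2]
eef_rot: [-3.141, -0.0, 3.138]
wrist_force: [0.7, 0.1, 0.3]
finger_gap: 93.6
finger_force: 0.0
clock: 2.65
eef_pos: [480.9, -209.0, 250.0]
eef_rot: [3.141, -0.001, -3.141]
wrist_force: [0.0, -0.2, -0.4]
finger_gap: 93.8
finger_force: 0.0
w1 [415.5 206.8 429.1]
[  0 133  25  30 515] [  8.6 148.4] [ 431. -136.   45.]
[  96  144   49   34 1082] [120.7 161.1] [447.   3.  45.]
[225 147  34  21 631] [241.7 156.8] [442. 157.  45.]
[ 314  165  132   60 6494] [379.2 194.6] [491. 334.  45.]
[172 197  32  30 636] [187.1 212.1] [514.  82.  45.]
[ 48 201  45  30 903] [ 69.5 215.2] [518. -74.  45.]
w2 [412.8  99.8 429.8]
[ 55 135  46  33 969] [ 77.1 150.4] [ 431. -157.   45.]
[180 146  41  34 875] [199.8 163.1] [448.  -4.  45.]
[307 149  34  21 642] [323.5 158.8] [442. 154.  45.]
[ 388  167  141   60 6739] [454.7 196.3] [491. 327.  45.]
[   0  177   55   55 2286] [ 22.6 206.7] [ 504. -241.   45.]
[253 199  23  30 542] [264.
[... 151 characters left out ...]
6.   45.]
[330 145  41  34 835] [350.  162.7] [448. -15.  45.]
[451 149  51  21 959] [476.  158.2] [443. 144.  45.]
[ 525  174   35   52 1619] [543.3 200.3] [497. 240.  45.]
[  55  177  136   55 4878] [130.  210.7] [ 510. -302.   45.]
[395 199  35  30 719] [412.5 213.1] [514.  71.  45.]
[284 202  22  30 532] [293.9 217.4] [520. -86.  45.]
w4 [ 413.9 -209.2  429.2]
[300 134  23  33 509] [311.3 150.7] [ 433. -171.   45.]
[ 405  145   48   34 1026] [428.2 162.8] [448. -22.  45.]
[525 149  35  21 647] [543.1 158.2] [442. 123.  45.]
[ 129  176  134   56 4901] [202.3 210.4] [ 510. -313.   45.]
[466 199  45  30 903] [488.8 213. ] [514.  66.  45.]
[355 202  31  30 629] [370.4 216.8] [519. -90.  45.]
```

View pics/w23.png

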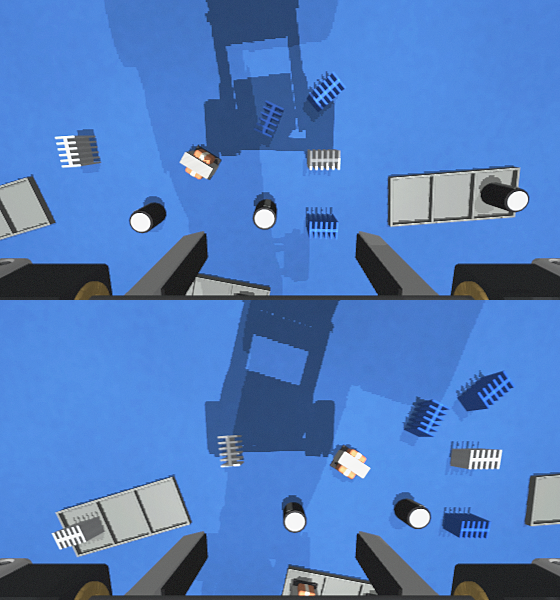

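View pics/w4.png

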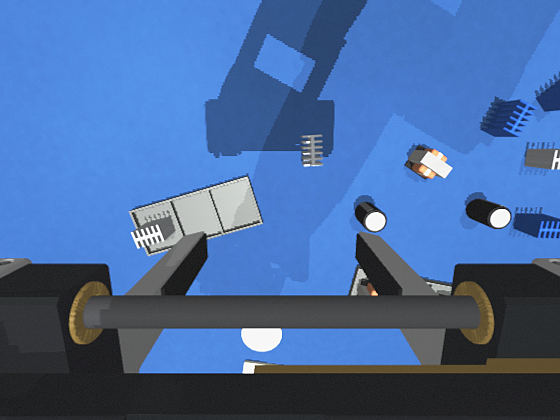

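Views w2–w4 show the same parts, each from two or more places. The two-row comb tops give the heat sinks' yaw: hs1 is long along y and hs2 is long along x. The heat-sink tray is at about (195,215) in w4, with its filled cell to the left (-y).

```bash
cat >> h.py <<'E'
def zmap(d,K,C):
    v,u=np.mgrid[:d.shape[0],:d.shape[1]]
    x=np.stack([(u-K[0,2])/K[0,0]*d,(v-K[1,2])/K[1,1]*d,d],-1)
    return x@C[:3,:3].T+C[:3,3]
def rect(P):
    (c,s,a)=cv2.minAreaRect(P[:,:2].astype(np.float32)); 
    if s[0]<s[1]: s=s[::-1]; a+=90     # a: direction of long side
    return np.round(c,1),np.round(s,1),round((a+90)%180-90,1)
E
python3 - <<'E'
from h import *
H={"cap1":(515,75,50),"cap2":(520,-86,50),"hs1":(442,150,45),"hs2":(432,-169,45),"tr":(448,-12,42)}
px={k:[] for k in H}
for n in ["w1","w2","w3","w4"]:
    p,d,K,C=load(n); X=zmap(d,K,C); hsv=cv2.cvtColor(p,cv2.COLOR_RGB2HSV)
    for k,(x,y,h) in H.items():
        m=(np.hypot(X[...,0]-x,X[...,1]-y)<38)&(X[...,2]>h-7)&(X[...,2]<h+12)&(hsv[...,1]<90)
        m[240:]=0
        if k[0]=="c": m&=hsv[...,2]>150
        m&=hsv[...,2]>(60)
        v,u=np.nonzero(m)
        if len(u)<100 or u.min()<2: continue
        q=np.c_[u,v].astype(float); (c,s,a)=cv2.minAreaRect(q.astype(np.float32))
        px[k].append((K,C,np.array(c)))
        print(n,k,len(u),"zmed",np.median(X[m][:,2]).round(1),rect(plane(K,C,q,h)))
    t=(hsv[...,1]<70)&(X[...,2]>-3)&(X[...,2]<16); t[240:]=0
    for lo,hi,nm in [(230,440,"Tcap"),(-440,-230,"Ths")]:
        q=t&(X[...,1]>lo)&(X[...,1]<hi)
        v,u=np.nonzero(q)
        if len(u)>3000 and u.min()>2 and u.max()<557: print(n,nm,rect(plane(K,C,np.c_[u,v],12)),rect(X[q]))
for k in px: print(k,tri(px[k]).round(1))
E
```

```text
w1 cap1 300 zmed 50.3 (array([518.1,  77.3]), array([25.3, 24.4]), 89.9)
w1 cap2 298 zmed 50.3 (array([523. , -85.8]), array([25.3, 24.6]), -9.6)
w1 hs1 353 zmed 44.7 (array([443. , 155.8]), array([38.2, 23.8]), 89.9)
w1 tr 471 zmed 41.7 (array([448.2,  -6.7]), array([42.3, 27.8]), 48.6)
w1 Tcap (array([498.6, 344. ]), array([179.8,  72.8]), -85.6) (array([499.3, 344.6]), array([179. ,  72.2]), -85.5)
w2 cap1 299 zmed 50.4 (array([519.2,  77.6]), array([25.5, 24.8]), 43.7)
w2 cap2 294 zmed 50.4 (array([524. , -85.5]), array([25.3, 24.7]), 89.9)
w2 hs1 362 zmed 44.6 (array([443.4, 155.2]), array([37.9, 23.9]), 89.9)
w2 hs2 398 zmed 44.5 (array([ 431.8, -166.5]), array([38.1, 28.8]), 4.4)
w2 tr 429 zmed 41.7 (array([450.5,  -9.3]), array([41.6, 23.3]), 49.4)
w2 Tcap (array([498.8, 342.8]), array([182.2,  73.2]), -85.5) (array([501.2, 344.6]), array([179.5,  76.1]), -85.5)
w3 cap1 306 zmed 50.5 (array([519.2,  77.9]), array([25.9, 25.4]), 30.0)
w3 cap2 296 zmed 50.4 (array([523.2, -85.3]), array([25. , 24.6]), 90.0)
w3 hs1 613 zmed 43.9 (array([443.1, 152.8]), array([42.8, 23.8]), 89.8)
[... 168 characters left out ...]
-329.8]), array([181.9,  72. ]), -73.7) (array([ 529.8, -331.4]), array([180.2,  74.5]), -73.7)
w4 cap1 299 zmed 50.5 (array([518.4,  78.5]), array([26.6, 25.8]), -43.3)
w4 cap2 300 zmed 50.6 (array([523.5, -85.6]), array([26.3, 24.6]), 90.0)
w4 hs1 206 zmed 42.9 (array([443.3, 137.4]), array([23.6, 15.5]), 3.7)
w4 hs2 316 zmed 44.7 (array([ 432.1, -169.4]), array([38.1, 24.3]), 4.2)
w4 tr 448 zmed 41.8 (array([453.2, -13.5]), array([42.8, 24.8]), 57.7)
w4 Ths (array([ 529.5, -336.3]), array([189.5,  72.2]), -73.7) (array([ 530.9, -340. ]), array([196.1,  72. ]), -73.7)
cap1 [518.4  77.6  50.9]
cap2 [523.3 -85.4  50.2]
hs1 [444.2 156.1  30.4]
hs2 [ 432.  -169.2   41.4]
tr [450.5 -10.   37. ]
```

```bash
python3 - <<'E'
from h import *
togo([432.1,-169.2,14],np.radians(184.1))
for n in ["w1","w2","w3","w4"]:
    p,d,K,C=load(n); X=zmap(d,K,C); g=p.min(-1)
    m=(np.hypot(X[...,0]-450,X[...,1]+11)<38)&(X[...,2]>40)&(X[...,2]<44)
    v,u=np.nonzero(m); 
    print(n,len(u),rect(plane(K,C,np.c_[u,v],42)),rect(X[m]))
E
```

```text
go [ 48.6  38.9 236.3] [ 0.001 -0.    -0.07 ] pose [ 480.9 -208.2  250.2] [ 3.141 -0.    -3.14 ] q6 -2.05 t 2.7
w1 399 (array([450. ,  -8.9]), array([40.2, 16.7]), 58.0) (array([450.1,  -9.2]), array([40.3, 16.4]), 58.8)
w2 390 (array([450.1,  -9.3]), array([40.1, 16.2]), 57.5) (array([450.2,  -9.6]), array([40.1, 16.3]), 57.6)
w3 392 (array([450. , -10.1]), array([40.2, 15.9]), 57.4) (array([450.1,  -9.8]), array([40.4, 15.9]), 57.1)
w4 403 (array([450. , -10.4]), array([41. , 16.2]), 57.7) (array([450. , -10.1]), array([40.2, 16.3]), 56.9)
```

```bash
echo '{"moves":[[20, 16, 40, 0, 0, -0.07], [40, 32, 80, 0, 0, -0.07], [48.6, 38.9, 120, 0, 0, -0.07], [48.6, 38.9, 160, 0, 0, -0.07], [48.6, 38.9, 160, 0, 0, -0.07]]}' | python3 -m creep 60 20 && echo '{"moves":[[0, 0, 40, 0, 0, 0], [0, 0, 66, 0, 0, 0], [0, 0, 76.3, 0, 0, 0], [0, 0, 76.3, 0, 0, 0]]}' | python3 -m creep && python3 - <<'E'
from h import *
togo([432.1,-169.2,14],np.radians(184.1))
E
```

```text
clock: 3.2
eef_pos: [429.8, -167.8, 87.1]
eef_rot: [3.138, -0.006, -3.069]
wrist_force: [0.5, -0.0, 1.4]
finger_gap: 60.5
finger_force: 0.0
clock: 3.6
eef_pos: [432.2, -170.4, 14.7]
eef_rot: [3.141, -0.0, -3.07]
wrist_force: [0.2, -0.0, -0.1]
finger_gap: 60.0
finger_force: 0.0
go [-0.   1.3  0.7] [ 0. -0. -0.] pose [ 432.2 -170.4   14.7] [ 3.141 -0.    -3.07 ] q6 -2.1 t 3.6
```

Close, lift, then look at where I am relative to the heat-sink tray cell.

```bash
echo '{"moves":[[0, 0, 0, 0, 0, 0], [0, 0, 0, 0, 0, 0], [0, 0, 0, 0, 0, 0], [0, 0, 0, 0, 0, 0], [0, 0, 0, 0, 0, 0]]}' | python3 -m creep 0 25 && echo '{"moves":[[0, 0, -10, 0, 0, 0], [0, 0, -40, 0, 0, 0], [0, 0, -80, 0, 0, 0], [0, 0, -80, 0, 0, 0]]}' | python3 -m creep && python3 - <<'E'
from h import *
snap("wrist","c1")
togo([512.5,-274.8,60],np.radians(106.3))
E
```

```text
clock: 4.1
eef_pos: [431.7, -171.1, 14.5]
eef_rot: [-3.141, 0.0, -3.071]
wrist_force: [-0.3, 1.0, 6.2]
finger_gap: 23.8
finger_force: 24.9
clock: 4.5
eef_pos: [433.6, -172.1, 99.1]
eef_rot: [-3.138, 0.007, -3.071]
wrist_force: [0.0, 0.3, -0.7]
finger_gap: 23.8
finger_force: 25.0
go [ -72.3 -108.4   37.2] [1.000e-03 5.000e-03 1.356e+00] pose [ 432.7 -171.6   96.6] [-3.139  0.004 -3.071] q6 -2.1 t 4.55
```

View pics/c1.png

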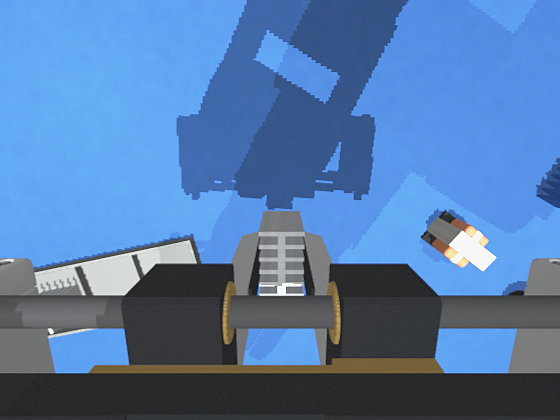

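c1 shows the heat sink held between the fingers at (281,260), with the tray at lower left (110,280).

```bash
echo '{"moves":[[-20, -30, 0, 0, 0, 0.14], [-40, -60, 0, 0, 0, 0.28], [-60, -90, 0, 0, 0, 0.42], [-72, -108, 0, 0, 0, 0.56], [-72, -108, 0, 0, 0, 0.7]]}' | python3 -m creep && echo '{"moves":[[0, 0, 0, 0, 0, 0.14], [0, 0, 0, 0, 0, 0.28], [0, 0, 0, 0, 0, 0.42], [0, 0, 0, 0, 0, 0.56], [0, 0, 0, 0, 0, 0.656]]}' | python3 -m creep && echo '{"moves":[[0, 0, 0, 0, 0, 0]]}' | python3 -m creep && python3 - <<'E'
from h import *
p,d,K,C=snap("wrist","c2")
togo([512.5,-274.8,18],np.radians(106.3))
X=zmap(d,K,C); hsv=cv2.cvtColor(p,cv2.COLOR_RGB2HSV)
t=(hsv[...,1]<70)&(X[...,2]>-3)&(X[...,2]<16)&(X[...,0]>420)&(X[...,1]<-180); print(t.sum(),rect(X[t]))
E
```

```text
clock: 5.05
eef_pos: [511.4, -275.4, 92.7]
eef_rot: [-3.141, -0.001, 2.505]
wrist_force: [-0.1, 0.1, -1.2]
finger_gap: 24.0
finger_force: 25.0
clock: 5.55
eef_pos: [510.5, -273.5, 93.1]
eef_rot: [-3.14, -0.001, 1.85]
wrist_force: [0.4, -0.1, -1.1]
finger_gap: 23.9
finger_force: 25.0
clock: 5.65
eef_pos: [510.6, -273.5, 93.2]
eef_rot: [-3.14, -0.001, 1.854]
wrist_force: [0.3, -0.5, -0.1]
finger_gap: 23.6
finger_force: 25.0
go [-1.8  1.5 75.3] [-0.001 -0.001  0.003] pose [ 510.6 -273.5   93.3] [-3.141e+00 -1.000e-03  1.858e+00] q6 -0.84 t 5.7
5250 (array([ 642.3, -308.3]), array([306.4, 197.4]), 16.4)
```

View pics/c2.png

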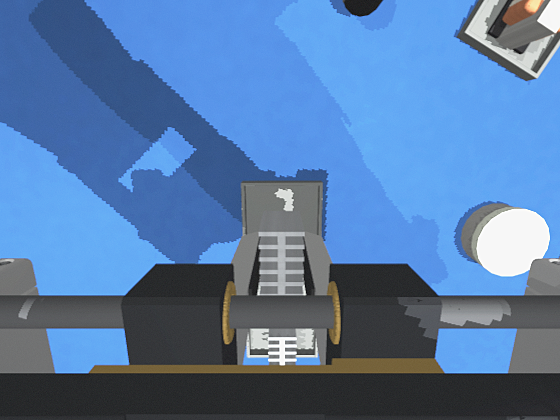

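c2 shows the tray's end wall spanning (242..327, 183), straight ahead of and aligned with the held part. I'll check that edge by casting it on the z=12 plane.

```bash
python3 - <<'E'
from h import *
p,d,K,C=load("c2")
e=plane(K,C,[(242,183),(327,183)],12); print(e.round(1), np.linalg.norm(e[0]-e[1]))
c=e.mean(0); a=np.radians(106.3); u=np.array([np.cos(a),np.sin(a)]); print("cell+58",c[:2]-u*(89.5-58),"cell0",c[:2]-u*89.5)
E
```

```text
[[ 470.8 -257.    12. ]
 [ 542.2 -236.2   12. ]] 74.32342946690093
cell+58 [ 515.35770413 -276.87424472] cell0 [ 531.63637325 -332.54295165]
```

```bash
echo '{"moves":[[-3.4, 2.6, 30, 0, 0, 0], [-3.4, 2.6, 55, 0, 0, 0], [-3.4, 2.6, 70, 0, 0, 0], [-3.4, 2.6, 75, 0, 0, 0], [-3.4, 2.6, 75.3, 0, 0, 0]]}' | python3 -m creep && echo '{"moves":[[0, 0, 0, 0, 0, 0], [0, 0, 0, 0, 0, 0]]}' | python3 -m creep
```

```text
clock: 6.2
eef_pos: [514.4, -276.3, 18.8]
eef_rot: [-3.141, -0.0, 1.857]
wrist_force: [0.3, 0.3, -0.6]
finger_gap: 24.0
finger_force: 25.0
clock: 6.4
eef_pos: [514.9, -276.5, 19.7]
eef_rot: [3.141, 0.001, 1.856]
wrist_force: [-0.1, 1.0, -0.6]
finger_gap: 23.9
finger_force: 25.0
```

```bash
echo '{"moves":[[0, 0, 0.7, 0, 0, 0], [0, 0, 1.5, 0, 0, 0], [0, 0, 1.5, 0, 0, 0]]}' | python3 -m creep; echo '{"moves":[[0, 0, 0.6, 0, 0, 0], [0, 0, 1.2, 0, 0, 0], [0, 0, 1.2, 0, 0, 0]]}' | python3 -m creep
```

```text
clock: 6.7
eef_pos: [514.5, -276.4, 17.5]
eef_rot: [3.141, 0.0, 1.856]
wrist_force: [0.8, 0.2, 1.1]
finger_gap: 23.9
finger_force: 25.0
clock: 7.0
eef_pos: [514.6, -276.4, 17.4]
eef_rot: [3.141, 0.0, 1.856]
wrist_force: [-7.0, 3.9, 13.9]
finger_gap: 23.9
finger_force: 25.0
```

```bash
echo '{"moves":[[0, 0, -0.5, 0, 0, 0], [0, 0, -0.5, 0, 0, 0], [0, 0, -0.5, 0, 0, 0]]}' | python3 -m creep 42 && echo '{"moves":[[0, 0, -20, 0, 0, 0], [0, 0, -55, 0, 0, 0], [0, 0, -90, 0, 0, 0], [0, 0, -90, 0, 0, 0]]}' | python3 -m creep && python3 - <<'E'
from h import *
togo([523.3,-85.4,15],np.radians(94.5))
E
```

```text
clock: 7.3
eef_pos: [514.4, -276.3, 16.5]
eef_rot: [-3.142, -0.0, 1.856]
wrist_force: [-0.1, 0.3, -0.5]
finger_gap: 41.1
finger_force: 0.0
clock: 7.7
eef_pos: [516.2, -277.4, 111.3]
eef_rot: [3.137, 0.005, 1.856]
wrist_force: [0.6, 1.0, -0.4]
finger_gap: 41.9
finger_force: 0.0
go [182.7  60.3  95.6] [0.005 0.005 0.207] pose [ 516.2 -277.4  111.3] [3.137 0.005 1.856] q6 -0.84 t 7.7
```

```bash
echo '{"moves":[[46, 15, 0, 0, 0, 0.05], [92, 30, 0, 0, 0, 0.1], [138, 45, 0, 0, 0, 0.15], [182.7, 60.3, 0, 0, 0, 0.207], [182.7, 60.3, 0, 0, 0, 0.207]]}' | python3 -m creep 65 && echo '{"moves":[[0, 0, 15, 0, 0, 0]]}' | python3 -m creep  && python3 - <<'E'
from h import *
p,d,K,C=snap("wrist","c3")
togo([523.3,-85.4,15],np.radians(94.5))
X=zmap(d,K,C); m=(np.hypot(X[...,0]-514,X[...,1]+276)<45)&(X[...,2]>46)&(X[...,2]<51)
E
```

```text
clock: 8.2
eef_pos: [520.7, -79.5, 106.0]
eef_rot: [-3.141, -0.001, 1.651]
wrist_force: [0.6, -0.8, -0.6]
finger_gap: 64.8
finger_force: 0.0
clock: 8.3
eef_pos: [521.8, -83.1, 92.4]
eef_rot: [3.139, 0.001, 1.651]
wrist_force: [0.1, -1.2, -0.2]
finger_gap: 65.0
finger_force: 0.0
go [-2.1  3.  74.1] [-0.002 -0.     0.001] pose [520.3 -83.6  89.1] [-3.14 -0.    1.65] q6 -0.31 t 8.35
```

```bash
echo '{"moves":[[-1.8, 3, 35, 0, 0, 0], [-1.8, 3, 65, 0, 0, 0], [-1.8, 3, 75, 0, 0, 0], [-1.8, 3, 75, 0, 0, 0]]}' | python3 -m creep && echo '{"moves":[[0, 0, 0, 0, 0, 0], [0, 0, 0, 0, 0, 0], [0, 0, 0, 0, 0, 0], [0, 0, 0, 0, 0, 0]]}' | python3 -m creep 0 25 && echo '{"moves":[[0, 0, -10, 0, 0, 0], [0, 0, -50, 0, 0, 0], [0, 0, -85, 0, 0, 0], [0, 0, -85, 0, 0, 0]]}' | python3 -m creep && python3 - <<'E'
from h import *
togo([499,344.4,90],np.radians(94.5))
E
```

```text
clock: 8.75
eef_pos: [523.3, -85.9, 15.6]
eef_rot: [-3.139, -0.001, 1.648]
wrist_force: [-0.3, -0.2, 0.6]
finger_gap: 65.1
finger_force: 0.0
clock: 9.15
eef_pos: [524.4, -85.7, 17.4]
eef_rot: [3.14, 0.0, 1.649]
wrist_force: [0.3, 0.3, 0.8]
finger_gap: 36.5
finger_force: 0.0
clock: 9.55
eef_pos: [526.3, -86.0, 106.9]
eef_rot: [3.134, 0.002, 1.649]
wrist_force: [0.3, -0.2, -0.9]
finger_gap: 31.8
finger_force: 25.0
go [431.3   6.3  15.9] [ 0.008  0.002 -0.   ] pose [526.3 -86.  106.9] [3.134e+00 2.000e-03 1.649e+00] q6 -0.31 t 9.55
```

```bash
echo '{"moves":[[48, 0, 0, 0, 0, 0], [96, 1, 0, 0, 0, 0], [144, 2, 0, 0, 0, 0], [192, 3, 0, 0, 0, 0], [240, 3, 0, 0, 0, 0]]}' | python3 -m creep && echo '{"moves":[[48, 0, 0, 0, 0, 0], [96, 1, 0, 0, 0, 0], [144, 2, 0, 0, 0, 0], [191, 3, 0, 0, 0, 0], [191, 3, 0, 0, 0, 0]]}' | python3 -m creep && echo '{"moves":[[0, 0, 10, 0, 0, 0], [0, 0, 10, 0, 0, 0]]}' | python3 -m creep && python3 - <<'E'
from h import *
p,d,K,C=snap("wrist","c4")
togo([499,344.4,20],np.radians(94.5))
E
```

```text
clock: 10.05
eef_pos: [507.8, 155.8, 101.6]
eef_rot: [-3.141, 0.0, 1.649]
wrist_force: [0.8, -0.4, -0.3]
finger_gap: 31.5
finger_force: 25.0
clock: 10.55
eef_pos: [495.1, 349.0, 101.1]
eef_rot: [-3.141, -0.001, 1.653]
wrist_force: [-0.6, 0.2, 0.1]
finger_gap: 31.3
finger_force: 25.0
clock: 10.75
eef_pos: [495.9, 343.2, 89.8]
eef_rot: [-3.139, 0.001, 1.648]
wrist_force: [0.8, -0.6, -0.7]
finger_gap: 31.2
finger_force: 25.0
go [ 1.1  2.9 70.5] [-0.002  0.001 -0.002] pose [496.3 343.1  90.5] [-3.140e+00  1.000e-03  1.648e+00] q6 0.47 t 10.8
```

View pics/c4.png

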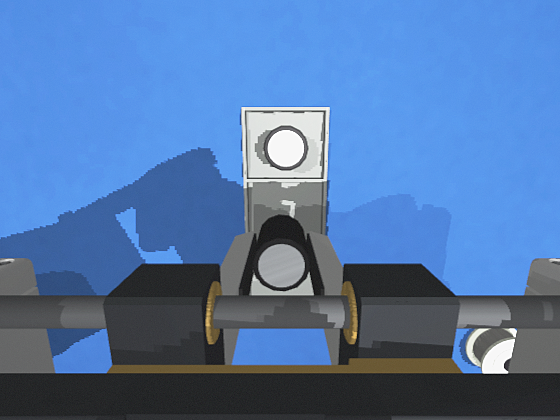

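c4 shows the fixed capacitor's top at (285,148) and the tray's end edge at (242..330,107). The held capacitor's top is at (284,266).

```bash
python3 - <<'E'
from h import *
p,d,K,C=load("c4"); X=zmap(d,K,C)
print("fixed cap",plane(K,C,[(285,148)],53).round(1)); e=plane(K,C,[(242,107),(330,107)],12).mean(0)
a=np.radians(94.5);u=np.array([np.cos(a),np.sin(a)])
print("cell0",e[:2]-u*89.5,"via cap",plane(K,C,[(285,148)],53)[0,:2]-58*u, "held top",X[266,284].round(1))
E
```

```text
fixed cap [[494.8 402.1  53. ]]
cell0 [500.53456463 343.84608879] via cap [499.31928792 344.23656736] held top [498.3 343.  120. ]
```

```bash
echo '{"moves":[[1, 2.5, 30, 0, 0, 0], [1, 2.5, 52, 0, 0, 0], [1, 2.5, 62, 0, 0, 0], [1, 2.5, 64.5, 0, 0, 0], [1, 2.5, 64.5, 0, 0, 0]]}' | python3 -m creep && echo '{"moves":[[0, 0, 0.7, 0, 0, 0], [0, 0, 1.4, 0, 0, 0], [0, 0, 1.4, 0, 0, 0]]}' | python3 -m creep
```

```text
clock: 11.3
eef_pos: [499.4, 345.5, 27.8]
eef_rot: [3.141, -0.0, 1.648]
wrist_force: [-0.5, -0.8, 0.5]
finger_gap: 31.4
finger_force: 25.0
clock: 11.6
eef_pos: [499.1, 345.9, 26.3]
eef_rot: [3.141, -0.0, 1.649]
wrist_force: [0.5, -0.9, 0.1]
finger_gap: 31.5
finger_force: 25.0
```

```bash
echo '{"moves":[[0, 0, 1, 0, 0, 0], [0, 0, 2, 0, 0, 0], [0, 0, 2, 0, 0, 0]]}' | python3 -m creep && echo '{"moves":[[0, 0, 0.7, 0, 0, 0], [0, 0, 1.2, 0, 0, 0], [0, 0, 1.2, 0, 0, 0]]}' | python3 -m creep
```

```text
clock: 11.9
eef_pos: [498.9, 345.8, 23.8]
eef_rot: [3.141, -0.0, 1.649]
wrist_force: [0.1, 0.0, 0.5]
finger_gap: 31.6
finger_force: 25.0
clock: 12.2
eef_pos: [499.1, 345.9, 23.7]
eef_rot: [3.141, -0.0, 1.649]
wrist_force: [-4.5, -3.7, 11.8]
finger_gap: 31.6
finger_force: 25.0
```

```bash
echo '{"moves":[[0, 0, -0.6, 0, 0, 0], [0, 0, -0.6, 0, 0, 0], [0, 0, -0.6, 0, 0, 0]]}' | python3 -m creep 60 && echo '{"moves":[[0, 0, -20, 0, 0, 0], [0, 0, -50, 0, 0, 0], [0, 0, -80, 0, 0, 0], [0, 0, -80, 0, 0, 0], [0, 0, -80, 0, 0, 0]]}' | python3 -m creep && python3 - <<'E'
from h import *
togo([518.5,77.7,15],np.radians(94.5))
E
```

```text
clock: 12.5
eef_pos: [498.8, 345.7, 22.9]
eef_rot: [-3.141, 0.0, 1.649]
wrist_force: [-0.8, -0.5, -0.5]
finger_gap: 52.1
finger_force: 0.0
clock: 13.0
eef_pos: [498.9, 345.8, 103.1]
eef_rot: [3.141, -0.0, 1.649]
wrist_force: [0.7, 0.0, -0.5]
finger_gap: 60.1
finger_force: 0.0
go [-268.8   -1.4   88.1] [ 0.    -0.    -0.001] pose [498.9 345.8 103.1] [ 3.141 -0.     1.649] q6 0.47 t 13.0
```

```bash
echo '{"moves":[[-48, 0, 0, 0, 0, 0], [-96, 0, 0, 0, 0, 0], [-144, 0, 0, 0, 0, 0], [-192, -1, 0, 0, 0, 0], [-230, -1, 0, 0, 0, 0]]}' | python3 -m creep && echo '{"moves":[[-38.8, 0, 0, 0, 0, 0], [-38.8, 0, 10, 0, 0, 0], [-38.8, 0, 10, 0, 0, 0], [-38.8, 0, 10, 0, 0, 0]]}' | python3 -m creep && python3 - <<'E'
from h import *
snap("wrist","c5"); p,d,K,C=load("c5")
togo([518.5,77.7,15],np.radians(94.5))
E
```

```text
clock: 13.5
eef_pos: [514.9, 114.0, 101.7]
eef_rot: [-3.139, 0.0, 1.648]
wrist_force: [0.9, 0.0, -0.4]
finger_gap: 60.1
finger_force: 0.0
clock: 13.9
eef_pos: [518.4, 78.4, 92.3]
eef_rot: [-3.14, -0.0, 1.649]
wrist_force: [-0.4, -0.4, -0.3]
finger_gap: 60.2
finger_force: 0.0
go [-1.  -0.  77.7] [-0.001 -0.     0.001] pose [518.5  78.7  92.7] [-3.141 -0.     1.65 ] q6 0.0 t 13.95
```

```bash
echo '{"moves":[[-1, 0, 35, 0, 0, 0], [-1, 0, 65, 0, 0, 0], [-1, 0, 77.5, 0, 0, 0], [-1, 0, 77.5, 0, 0, 0]]}' | python3 -m creep && echo '{"moves":[[0, 0, 0, 0, 0, 0], [0, 0, 0, 0, 0, 0], [0, 0, 0, 0, 0, 0], [0, 0, 0, 0, 0, 0], [0, 0, 0, 0, 0, 0]]}' | python3 -m creep 0 25 && echo '{"moves":[[0, 0, 0, 0, 0, 0], [0, 0, -10, 0, 0, 0], [0, 0, -50, 0, 0, 0], [0, 0, -80, 0, 0, 0], [0, 0, -80, 0, 0, 0]]}' | python3 -m creep && python3 - <<'E'
from h import *
togo([503.8,286.4,90],np.radians(94.5))
E
```

```text
clock: 14.35
eef_pos: [518.2, 77.3, 14.5]
eef_rot: [-3.139, -0.0, 1.65]
wrist_force: [0.5, 0.1, -0.2]
finger_gap: 60.2
finger_force: 0.0
clock: 14.85
eef_pos: [519.3, 76.7, 16.4]
eef_rot: [3.14, -0.0, 1.649]
wrist_force: [-0.9, 0.5, 7.3]
finger_gap: 32.0
finger_force: 25.0
clock: 15.35
eef_pos: [520.9, 76.9, 100.2]
eef_rot: [3.135, -0.0, 1.649]
wrist_force: [-0.2, -0.1, -1.5]
finger_gap: 31.7
finger_force: 25.0
go [210.2  -0.7  10.2] [ 0.007 -0.    -0.001] pose [520.9  76.9 100.2] [ 3.135 -0.     1.649] q6 -0.0 t 15.35
```

```bash
echo '{"moves":[[48, 0, 0, 0, 0, 0], [96, 0, 0, 0, 0, 0], [144, 0, 0, 0, 0, 0], [192, 0, 0, 0, 0, 0], [210, 0, 0, 0, 0, 0]]}' | python3 -m creep && echo '{"moves":[[0, 0, 8, 0, 0, 0], [0, 0, 8, 0, 0, 0], [0, 0, 8, 0, 0, 0]]}' | python3 -m creep && python3 - <<'E'
from h import *
p,d,K,C=snap("wrist","c6"); X=zmap(d,K,C)
togo([503.8,286.4,20],np.radians(94.5))
m=(X[...,2]>100)&(np.hypot(X[...,0]-504,X[...,1]-286)<12); print(np.median(X[m],0), m.sum())
E
```

```text
clock: 15.85
eef_pos: [501.5, 289.4, 95.3]
eef_rot: [-3.141, -0.0, 1.652]
wrist_force: [-0.2, -1.1, -1.0]
finger_gap: 31.4
finger_force: 25.0
clock: 16.15
eef_pos: [502.7, 284.5, 87.2]
eef_rot: [-3.141, 0.001, 1.647]
wrist_force: [0.4, -0.3, -1.0]
finger_gap: 31.6
finger_force: 25.0
go [ 1.7  1.1 67.6] [-0.     0.    -0.002] pose [502.9 284.6  87.6] [-3.141  0.     1.647] q6 0.38 t 16.2
[503.9965477  286.35558771 121.22568771] 1559
```

View pics/c6.png

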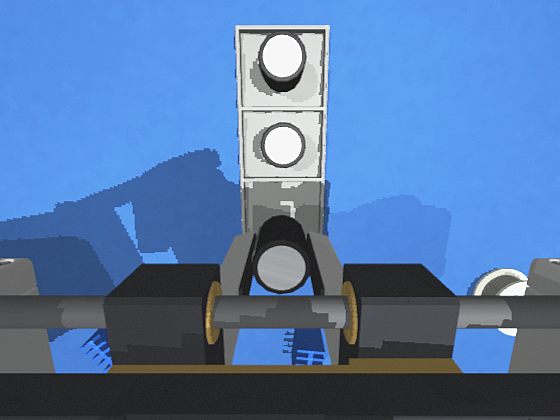

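c6 shows capacitor 2 standing centred in the middle cell (283,145), and the held one over the last cell (282,268).

```bash
echo '{"moves":[[1.7, 1.1, 30, 0, 0, 0], [1.7, 1.1, 55, 0, 0, 0], [1.7, 1.1, 64, 0, 0, 0], [1.7, 1.1, 66, 0, 0, 0], [1.7, 1.1, 66, 0, 0, 0]]}' | python3 -m creep && echo '{"moves":[[0, 0, 1, 0, 0, 0], [0, 0, 2, 0, 0, 0], [0, 0, 2, 0, 0, 0]]}' | python3 -m creep
```

```text
clock: 16.7
eef_pos: [504.1, 287.6, 22.5]
eef_rot: [3.141, -0.0, 1.648]
wrist_force: [0.7, 1.3, -1.1]
finger_gap: 31.5
finger_force: 25.0
clock: 17.0
eef_pos: [503.7, 287.9, 20.1]
eef_rot: [3.141, -0.0, 1.649]
wrist_force: [-1.4, 0.2, -1.1]
finger_gap: 31.7
finger_force: 25.0
```

```bash
echo '{"moves":[[0, 0, 0.8, 0, 0, 0], [0, 0, 1.5, 0, 0, 0], [0, 0, 1.5, 0, 0, 0]]}' | python3 -m creep
```

```text
clock: 17.3
eef_pos: [503.7, 288.0, 19.4]
eef_rot: [3.141, -0.0, 1.649]
wrist_force: [-6.0, -2.9, 12.8]
finger_gap: 31.3
finger_force: 25.0
```

```bash
echo '{"moves":[[0, 0, -0.6, 0, 0, 0], [0, 0, -0.6, 0, 0, 0], [0, 0, -0.6, 0, 0, 0]]}' | python3 -m creep 52 && echo '{"moves":[[0, 0, -20, 0, 0, 0], [0, 0, -50, 0, 0, 0], [0, 0, -85, 0, 0, 0], [0, 0, -85, 0, 0, 0], [0, 0, -85, 0, 0, 0]]}' | python3 -m creep && python3 - <<'E'
from h import *
togo([443.2,155.5,14],np.radians(90))
E
```

```text
clock: 17.6
eef_pos: [503.5, 287.8, 18.7]
eef_rot: [-3.142, 0.0, 1.649]
wrist_force: [-0.2, 1.3, -0.3]
finger_gap: 51.3
finger_force: 0.0
clock: 18.1
eef_pos: [503.6, 287.9, 103.9]
eef_rot: [3.141, -0.0, 1.649]
wrist_force: [-1.0, -0.0, -1.3]
finger_gap: 52.2
finger_force: 0.0
go [-127.3  -70.7   89.8] [ 0.001 -0.     0.078] pose [503.6 287.9 103.9] [ 3.141 -0.     1.649] q6 0.38 t 18.1
```

```bash
echo '{"moves":[[-40, -22, 0, 0, 0, 0.03], [-80, -44, 0, 0, 0, 0.06], [-120, -66, 0, 0, 0, 0.078], [-127.3, -70.7, 0, 0, 0, 0.078], [-127.3, -70.7, 0, 0, 0, 0.078]]}' | python3 -m creep 50 && echo '{"moves":[[0, 0, 10, 0, 0, 0], [0, 0, 10, 0, 0, 0], [0, 0, 10, 0, 0, 0]]}' | python3 -m creep && python3 - <<'E'
from h import *
p,d,K,C=snap("wrist","c7")
togo([443.2,155.5,14],np.radians(90))
E
```

```text
clock: 18.6
eef_pos: [442.5, 154.6, 103.1]
eef_rot: [-3.14, 0.0, 1.569]
wrist_force: [-0.5, 0.8, -0.2]
finger_gap: 50.1
finger_force: 0.0
clock: 18.9
eef_pos: [442.9, 156.1, 93.0]
eef_rot: [-3.14, 0.0, 1.572]
wrist_force: [-0.5, 0.4, 0.1]
finger_gap: 50.1
finger_force: 0.0
go [-0.5  0.3 79.3] [-0.001  0.     0.001] pose [443.  156.1  93.3] [-3.141  0.     1.572] q6 0.26 t 18.95
```

View pics/c7.png

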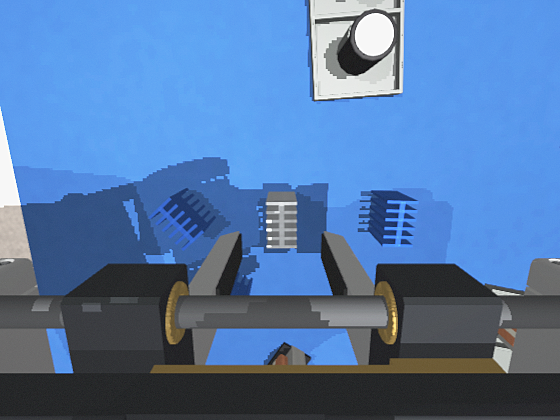

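c7 shows the silver heat sink at (281,225), centred between the open fingers. The blue ones at (185,217) and (390,217) are clear of them.

```bash
echo '{"moves":[[-0.5, 0, 35, 0, 0, 0], [-0.5, 0, 65, 0, 0, 0], [-0.5, 0, 78.5, 0, 0, 0], [-0.5, 0, 78.5, 0, 0, 0]]}' | python3 -m creep && echo '{"moves":[[0, 0, 0, 0, 0, 0], [0, 0, 0, 0, 0, 0], [0, 0, 0, 0, 0, 0], [0, 0, 0, 0, 0, 0], [0, 0, 0, 0, 0, 0]]}' | python3 -m creep 0 25 && echo '{"moves":[[0, 0, 0, 0, 0, 0], [0, 0, -10, 0, 0, 0], [0, 0, -50, 0, 0, 0], [0, 0, -95, 0, 0, 0], [0, 0, -95, 0, 0, 0]]}' | python3 -m creep && python3 - <<'E'
from h import *
togo([530.3,-331.5,100],np.radians(106.3))
E
```

```text
clock: 19.35
eef_pos: [442.1, 155.0, 13.6]
eef_rot: [-3.138, 0.001, 1.571]
wrist_force: [-0.5, -0.5, 0.6]
finger_gap: 49.9
finger_force: 0.0
clock: 19.85
eef_pos: [443.4, 155.1, 15.9]
eef_rot: [3.14, -0.0, 1.571]
wrist_force: [-1.2, 0.3, 7.1]
finger_gap: 24.2
finger_force: 25.0
clock: 20.35
eef_pos: [445.3, 155.6, 115.9]
eef_rot: [3.133, -0.002, 1.571]
wrist_force: [-0.1, -1.0, -1.6]
finger_gap: 23.8
finger_force: 25.0
go [-487.1   84.8   15.5] [ 0.009 -0.001 -0.284] pose [445.3 155.6 115.9] [ 3.133e+00 -2.000e-03  1.571e+00] q6 0.26 t 20.35
```

```bash
echo '{"moves":[[-48, 8, 0, 0, 0, 0], [-96, 16, 0, 0, 0, 0], [-144, 25, 0, 0, 0, 0], [-192, 33, 0, 0, 0, 0], [-240, 41, 0, 0, 0, 0]]}' | python3 -m creep && echo '{"moves":[[-48, 8, 0, 0, 0, 0], [-96, 17, 0, 0, 0, -0.1], [-144, 26, 0, 0, 0, -0.2], [-192, 35, 0, 0, 0, -0.284], [-230, 42, 0, 0, 0, -0.284]]}' | python3 -m creep && echo '{"moves":[[-12, 4, 5, 0, 0, 0], [-12, 4, 15, 0, 0, 0], [-12, 4, 20, 0, 0, 0], [-12, 4, 20, 0, 0, 0]]}' | python3 -m creep && python3 - <<'E'
from h import *
p,d,K,C=snap("wrist","c8"); X=zmap(d,K,C)
togo([530.3,-331.5,17.5],np.radians(106.3))
E
```

```text
clock: 20.85
eef_pos: [483.7, -87.1, 110.2]
eef_rot: [-3.142, -0.0, 1.571]
wrist_force: [1.6, 0.6, -0.1]
finger_gap: 23.9
finger_force: 25.0
clock: 21.35
eef_pos: [525.6, -317.6, 109.8]
eef_rot: [-3.141, -0.0, 1.857]
wrist_force: [0.8, 0.8, -1.1]
finger_gap: 24.0
finger_force: 25.0
clock: 21.75
eef_pos: [532.6, -324.0, 89.1]
eef_rot: [-3.14, -0.002, 1.856]
wrist_force: [0.7, 0.1, 0.1]
finger_gap: 23.7
finger_force: 25.0
go [-6.2 -4.5 72.4] [-0.001 -0.001  0.001] pose [ 533.  -324.3   89.9] [-3.141e+00 -1.000e-03  1.856e+00] q6 -0.89 t 21.8
```

View pics/c8.png

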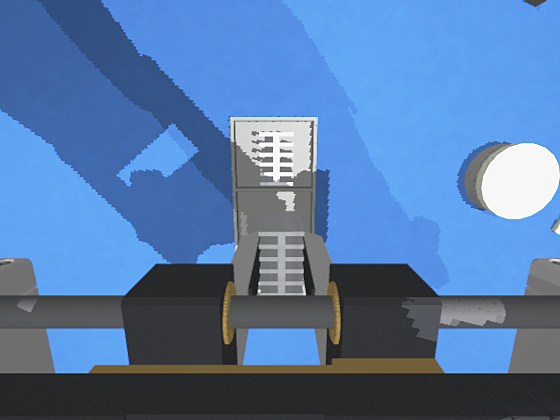

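c8 shows heat sink 2 upright in the end cell at (276,158). The tray's end edge is at (231..316,118).

```bash
python3 - <<'E'
from h import *
p,d,K,C=load("c8")
e=plane(K,C,[(231,118),(316,118)],12); c=e.mean(0); a=np.radians(106.3); u=np.array([np.cos(a),np.sin(a)]); print("cell0",c[:2]-u*89.5)
X=zmap(d,K,C); m=(X[...,2]>45)&(X[...,2]<51)&(np.hypot(X[...,0]-514,X[...,1]+276)<35); print(rect(X[m]),np.median(X[m],0))
togo([530.3,-331.8,17.5],np.radians(106.3))
E
```

```text
cell0 [ 529.5025373  -333.47548131]
(array([ 515.3, -275.9]), array([37.5, 23.7]), -73.6) [ 515.42876938 -275.91946759   47.76661264]
go [-6.5 -4.6 72.4] [-0.001 -0.001  0.001] pose [ 533.  -324.3   89.9] [-3.141e+00 -1.000e-03  1.856e+00] q6 -0.89 t 21.8
```

```bash
echo '{"moves":[[-7, -4.6, 30, 0, 0, 0], [-7, -4.6, 55, 0, 0, 0], [-7, -4.6, 66, 0, 0, 0], [-7, -4.6, 69, 0, 0, 0], [-7, -4.6, 69, 0, 0, 0]]}' | python3 -m creep && echo '{"moves":[[0, 0, 1, 0, 0, 0], [0, 0, 2, 0, 0, 0], [0, 0, 2, 0, 0, 0]]}' | python3 -m creep
```

```text
clock: 22.3
eef_pos: [531.1, -333.3, 22.0]
eef_rot: [3.141, 0.001, 1.855]
wrist_force: [-0.0, 0.0, -1.1]
finger_gap: 24.0
finger_force: 25.0
clock: 22.6
eef_pos: [530.9, -333.6, 19.8]
eef_rot: [3.141, 0.001, 1.855]
wrist_force: [-0.0, 0.4, -0.6]
finger_gap: 23.7
finger_force: 25.0
```

```bash
echo '{"moves":[[0, 0, 0.8, 0, 0, 0], [0, 0, 1.6, 0, 0, 0], [0, 0, 1.6, 0, 0, 0]]}' | python3 -m creep; echo '{"moves":[[0, 0, 0.6, 0, 0, 0], [0, 0, 0.6, 0, 0, 0]]}' | python3 -m creep
```

```text
clock: 22.9
eef_pos: [530.9, -333.7, 19.0]
eef_rot: [3.141, 0.001, 1.855]
wrist_force: [-5.2, 3.0, 11.0]
finger_gap: 23.6
finger_force: 25.0
clock: 23.1
eef_pos: [531.0, -333.6, 19.0]
eef_rot: [3.141, 0.001, 1.855]
wrist_force: [-7.6, 4.7, 18.1]
finger_gap: 23.8
finger_force: 25.0
```

```bash
echo '{"moves":[[0, 0, -0.8, 0, 0, 0], [0, 0, -0.8, 0, 0, 0], [0, 0, -0.8, 0, 0, 0]]}' | python3 -m creep 42 && echo '{"moves":[[0, 0, -20, 0, 0, 0], [0, 0, -50, 0, 0, 0], [0, 0, -95, 0, 0, 0], [0, 0, -130, 0, 0, 0], [0, 0, -130, 0, 0, 0]]}' | python3 -m creep && python3 - <<'E'
from h import *
togo([640,-190,200],np.radians(106.3))
E
```

```text
clock: 23.4
eef_pos: [530.7, -333.4, 17.7]
eef_rot: [-3.142, -0.0, 1.855]
wrist_force: [-0.4, 0.3, -0.3]
finger_gap: 41.1
finger_force: 0.0
clock: 23.9
eef_pos: [532.4, -334.6, 153.2]
eef_rot: [3.137, 0.006, 1.855]
wrist_force: [0.8, -0.6, -0.0]
finger_gap: 42.0
finger_force: 0.0
go [108.3 144.1 -46.8] [ 0.005  0.006 -0.   ] pose [ 532.4 -334.6  153.2] [3.137 0.006 1.855] q6 -0.9 t 23.9
```

```bash
echo '{"moves":[[27, 36, -12, 0, 0, 0], [54, 72, -24, 0, 0, 0], [81, 108, -36, 0, 0, 0], [108, 144, -48, 0, 0, 0], [108, 144, -48, 0, 0, 0]]}' | python3 -m creep 70 && echo '{"moves":[[0, 0, 0, 0, 0, 0], [0, 0, 0, 0, 0, 0]]}' | python3 -m creep && python3 - <<'E'
from h import *
p,d,K,C=snap("wrist","c9"); X=zmap(d,K,C); hsv=cv2.cvtColor(p,cv2.COLOR_RGB2HSV)
t=((hsv[...,1]<70)&(X[...,2]>-2)&(X[...,2]<16)&(abs(X[...,0]-657)<90)&(abs(X[...,1]+14)<130)).astype(np.uint8); t[250:]=0
t=cv2.morphologyEx(t,cv2.MORPH_OPEN,np.ones((3,3)))
print(t.sum(),rect(X[t>0])); v,u=np.nonzero(t); print(rect(plane(K,C,np.c_[u,v],12)))
m=(X[...,2]>42)&(X[...,2]<47)&(abs(X[...,0]-657)<90)&(abs(X[...,1]+14)<130)
n,l,st,ce=cv2.connectedComponentsWithStats(m.astype(np.uint8))
for i in range(1,n):
    if st[i,4]>60: print(st[i],rect(X[l==i]))
togo([450,-9.8,100],np.radians(147.6))
E
```

```text
clock: 24.4
eef_pos: [641.3, -185.0, 196.2]
eef_rot: [3.14, 0.0, 1.86]
wrist_force: [0.2, -0.6, 0.0]
finger_gap: 70.0
finger_force: 0.0
clock: 24.6
eef_pos: [638.0, -190.3, 194.7]
eef_rot: [-3.14, -0.001, 1.854]
wrist_force: [0.6, -1.1, -0.3]
finger_gap: 70.1
finger_force: 0.0
7504 (array([659.5, -21.8]), array([161.1,  73. ]), 78.2)
(array([659.3, -23.9]), array([158.6,  72.3]), 78.1)
[309  69  32  43 640] (array([650. , -69.5]), array([40.1, 16. ]), 78.2)
go [ 225.9 -129.9   95.3] [-0.001 -0.001 -0.723] pose [ 637.9 -190.6  195. ] [-3.140e+00 -1.000e-03  1.853e+00] q6 -0.63 t 24.65
```

View pics/c9.png

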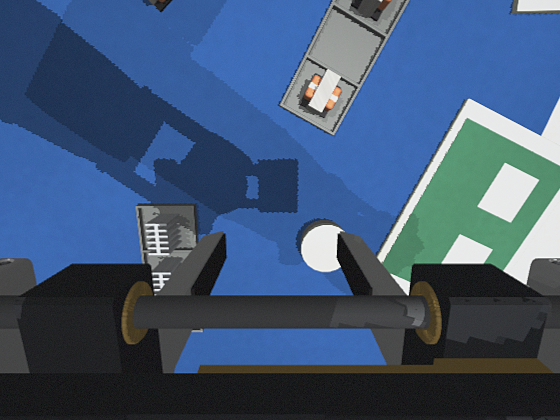

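c9 shows the transformer tray with its near transformer at (325,90) and the empty middle cell at (342,45). Both heat sinks stand in their tray at (157,240) and (160,280).

```bash
echo '{"moves":[[40, -23, 0, 0, 0, -0.12], [80, -46, 10, 0, 0, -0.24], [120, -69, 30, 0, 0, -0.36], [160, -92, 50, 0, 0, -0.48], [200, -115, 70, 0, 0, -0.6]]}' | python3 -m creep 70 && python3 - <<'E'
from h import *
togo([450,-9.8,100],np.radians(147.6))
E
```

```text
clock: 25.15
eef_pos: [470.8, -30.1, 125.3]
eef_rot: [3.142, 0.0, 2.458]
wrist_force: [0.9, 0.1, -0.0]
finger_gap: 69.9
finger_force: 0.0
go [28.9  2.7 25.3] [ 0.     0.    -0.118] pose [470.8 -30.1 125.3] [3.142 0.    2.458] q6 -1.03 t 25.15
```

```bash
echo '{"moves":[[29, 2.7, 15, 0, 0, -0.118], [29, 2.7, 25, 0, 0, -0.118], [29, 2.7, 25, 0, 0, -0.118], [29, 2.7, 25, 0, 0, -0.118]]}' | python3 -m creep && python3 - <<'E'
from h import *
snap("wrist","c10"); p,d,K,C=load("c10"); X=zmap(d,K,C)
m=(np.hypot(X[...,0]-450,X[...,1]+10)<38)&(X[...,2]>40)&(X[...,2]<44); print(m.sum(),rect(X[m]))
togo([450,-9.8,15],np.radians(147.6))
E
```

```text
clock: 25.55
eef_pos: [452.9, -10.8, 101.6]
eef_rot: [3.141, 0.001, 2.57]
wrist_force: [-0.1, 0.2, 0.2]
finger_gap: 70.0
finger_force: 0.0
919 (array([450.1,  -9.6]), array([39.9, 16. ]), 57.3)
go [ 3.1 -0.9 86.7] [ 0.     0.001 -0.006] pose [453.  -10.8 101.7] [3.141e+00 1.000e-03 2.570e+00] q6 -1.1 t 25.6
```

View pics/c10.png

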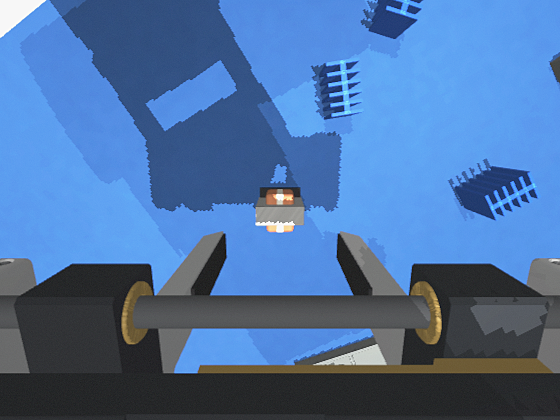

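c10 shows the transformer core's long side at (280,213), square to the fingers and centred between them, with no neighbours in the way.

```bash
echo '{"moves":[[3, -0.7, 35, 0, 0, 0], [3, -0.7, 65, 0, 0, 0], [3, -0.7, 86, 0, 0, 0], [3, -0.7, 86, 0, 0, 0], [3, -0.7, 86, 0, 0, 0]]}' | python3 -m creep 60 && echo '{"moves":[[0, 0, 0, 0, 0, 0], [0, 0, 0, 0, 0, 0], [0, 0, 0, 0, 0, 0], [0, 0, 0, 0, 0, 0], [0, 0, 0, 0, 0, 0]]}' | python3 -m creep 0 35 && echo '{"moves":[[0, 0, 0, 0, 0, 0], [0, 0, -10, 0, 0, 0], [0, 0, -50, 0, 0, 0], [0, 0, -90, 0, 0, 0], [0, 0, -90, 0, 0, 0]]}' | python3 -m creep && python3 - <<'E'
from h import *
togo([661.9,-12.7,105],np.radians(78.2))
E
```

```text
clock: 26.1
eef_pos: [449.9, -9.2, 15.9]
eef_rot: [3.141, 0.0, 2.572]
wrist_force: [0.0, 0.1, 0.6]
finger_gap: 60.1
finger_force: 0.0
clock: 26.6
eef_pos: [449.7, -8.9, 16.0]
eef_rot: [3.141, 0.001, 2.573]
wrist_force: [-0.1, -1.2, 7.0]
finger_gap: 39.4
finger_force: 35.0
clock: 27.1
eef_pos: [451.4, -8.9, 110.2]
eef_rot: [3.138, 0.007, 2.573]
wrist_force: [-0.9, -0.2, -3.1]
finger_gap: 39.9
finger_force: 35.0
go [-179.4  110.1    6.8] [0.007 0.004 1.208] pose [451.4  -8.9 110.2] [3.138 0.007 2.573] q6 -1.1 t 27.1
```

```bash
echo '{"moves":[[-36, 22, 0, 0, 0, 0.13], [-72, 44, 0, 0, 0, 0.26], [-108, 66, 0, 0, 0, 0.39], [-144, 88, 0, 0, 0, 0.52], [-179, 110, 0, 0, 0, 0.65]]}' | python3 -m creep && echo '{"moves":[[0, 0, 0, 0, 0, 0.14], [0, 0, 0, 0, 0, 0.28], [0, 0, 0, 0, 0, 0.42], [0, 0, 0, 0, 0, 0.556], [0, 0, 0, 0, 0, 0.556]]}' | python3 -m creep && echo '{"moves":[[0, 0, 8, 0, 0, 0], [0, 0, 12, 0, 0, 0], [0, 0, 12, 0, 0, 0]]}' | python3 -m creep && python3 - <<'E'
from h import *
p,d,K,C=snap("wrist","c11"); X=zmap(d,K,C)
m=(X[...,2]>42)&(X[...,2]<48)&(X[...,0]>620)&(X[...,1]>15)&(X[...,1]<90)
if m.sum()>50: 
    r=rect(X[m]); a=np.radians(78.2); print(r, r[0]-58*np.array([np.cos(a),np.sin(a)]))
m=(X[...,2]>100)&(X[...,2]<140)&(np.hypot(X[...,0]-662,X[...,1]+13)<22); print(m.sum(),np.median(X[m],0))
togo([661.9,-12.7,19],np.radians(78.2))
E
```

```text
clock: 27.6
eef_pos: [660.4, -12.4, 104.3]
eef_rot: [-3.141, -0.001, 1.917]
wrist_force: [-0.2, -1.2, -1.1]
finger_gap: 39.6
finger_force: 35.0
clock: 28.1
eef_pos: [658.9, -12.4, 104.4]
eef_rot: [-3.14, 0.0, 1.365]
wrist_force: [-0.2, -0.0, -2.5]
finger_gap: 39.7
finger_force: 35.0
clock: 28.4
eef_pos: [658.7, -12.4, 91.9]
eef_rot: [-3.14, 0.0, 1.369]
wrist_force: [-0.9, 0.8, -1.9]
finger_gap: 39.6
finger_force: 35.0
(array([674.2,  43.8]), array([39.5, 15.5]), 78.2) [662.33922899 -12.97430855]
3781 [662.19505031  -8.95003093 117.14177497]
go [ 0.4  3.  73.5] [-0.001  0.     0.003] pose [659.  -12.5  92.5] [-3.14   0.     1.368] q6 0.13 t 28.45
```

View pics/c11.png

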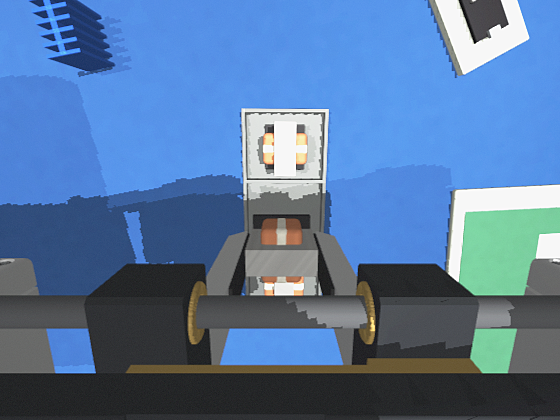

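c11 shows the held transformer over the middle cell (281,255), in line with the fixed one at (285,148).

```bash
echo '{"moves":[[0.4, 3.2, 30, 0, 0, 0], [0.4, 3.2, 55, 0, 0, 0], [0.4, 3.2, 66, 0, 0, 0], [0.4, 3.2, 70, 0, 0, 0], [0.4, 3.2, 70, 0, 0, 0]]}' | python3 -m creep && echo '{"moves":[[0, 0, 1, 0, 0, 0], [0, 0, 2, 0, 0, 0], [0, 0, 2, 0, 0, 0]]}' | python3 -m creep
```

```text
clock: 28.95
eef_pos: [662.7, -12.7, 23.7]
eef_rot: [3.141, -0.0, 1.367]
wrist_force: [0.7, 0.3, -1.4]
finger_gap: 39.4
finger_force: 35.0
clock: 29.25
eef_pos: [662.7, -12.8, 21.8]
eef_rot: [3.141, -0.0, 1.367]
wrist_force: [-0.2, -0.4, -2.4]
finger_gap: 39.4
finger_force: 35.0
```

```bash
echo '{"moves":[[0, 0, 0.8, 0, 0, 0], [0, 0, 1.6, 0, 0, 0], [0, 0, 1.6, 0, 0, 0]]}' | python3 -m creep; echo '{"moves":[[0, 0, 0.8, 0, 0, 0], [0, 0, 1.2, 0, 0, 0], [0, 0, 1.2, 0, 0, 0]]}' | python3 -m creep
```

```text
clock: 29.55
eef_pos: [662.4, -12.7, 19.5]
eef_rot: [-3.141, -0.0, 1.367]
wrist_force: [-0.6, 0.7, -2.2]
finger_gap: 39.8
finger_force: 35.0
clock: 29.85
eef_pos: [662.6, -12.7, 19.1]
eef_rot: [3.141, -0.0, 1.367]
wrist_force: [-3.4, 0.1, 4.8]
finger_gap: 39.7
finger_force: 35.0
```

```bash
echo '{"moves":[[0, 0, -0.2, 0, 0, 0], [0, 0, -0.2, 0, 0, 0], [0, 0, -0.2, 0, 0, 0]]}' | python3 -m creep 60 && echo '{"moves":[[0, 0, -20, 0, 0, 0], [0, 0, -60, 0, 0, 0], [0, 0, -100, 0, 0, 0], [0, 0, -150, 0, 0, 0], [0, 0, -190, 0, 0, 0]]}' | python3 -m creep && echo '{"moves":[[-40, -20, 0, 0, 0, 0], [-80, -50, 0, 0, 0, 0], [-120, -80, 0, 0, 0, 0], [-150, -100, 0, 0, 0, 0], [-150, -100, 0, 0, 0, 0]]}' | python3 -m creep && python3 - <<'E'
from h import *
p,d,K,C=snap("top","t2"); X=zmap(d,K,C)
a,dd,k,c=snap("scene","s2")
cv2.imwrite("pics/fin.png",cv2.hconcat([cv2.resize(p[130:320,100:460],(400,211)),cv2.resize(a[120:360,120:520],(400,240))[:211]])[...,::-1])
cv2.imwrite("pics/fin2.png",cv2.resize(a[130:350,130:500],(800,476),interpolation=cv2.INTER_CUBIC)[...,::-1])
for n,q in [("cap",(499,344)),("cap",(504,288)),("hs",(515,-276)),("hs",(531,-333)),("tr",(662,-13))]:
    m=(np.hypot(X[...,0]-q[0],X[...,1]-q[1])<22)&(X[...,2]>25); print(n,m.sum(),np.percentile(X[m][:,2],[50,90]).round(1),np.median(X[m],0).round(1))
E
```

```text
clock: 30.15
eef_pos: [662.6, -12.7, 18.6]
eef_rot: [3.141, -0.0, 1.367]
wrist_force: [-0.5, -0.5, -0.5]
finger_gap: 58.9
finger_force: 0.0
clock: 30.65
eef_pos: [662.6, -12.7, 211.6]
eef_rot: [3.14, -0.0, 1.367]
wrist_force: [0.4, -0.2, 0.4]
finger_gap: 60.1
finger_force: 0.0
clock: 31.15
eef_pos: [532.0, -141.9, 209.2]
eef_rot: [3.141, 0.001, 1.363]
wrist_force: [0.7, -0.4, -0.4]
finger_gap: 59.9
finger_force: 0.0
cap 149 [52.3 55.4] [497.5 340.5  52.3]
cap 142 [52.6 55.4] [501.8 284.8  52.6]
hs 66 [44.4 49. ] [ 507.8 -271.    44.4]Traceback (most recent call last):
  File "<stdin>", line 7, in <module>
    return _quantile_unchecked(
        a, q, axis, out, overwrite_input, method, keepdims, weights)
    return _ureduce(a,
                    func=_quantile_ureduce_func,
    ...<5 lines>...
                    overwrite_input=overwrite_input,
                    method=method)
    r = func(a, **kwargs)
    result = _quantile(arr,
                       quantiles=q,
    ...<2 lines>...
                       out=out,
                       weights=wgt)
    slices_having_nans = np.isnan(arr[-1, ...])
                                  ~~~^^^^^^^^^
IndexError: index -1 is out of bounds for axis 0 with size 0
```

View pics/fin2.png

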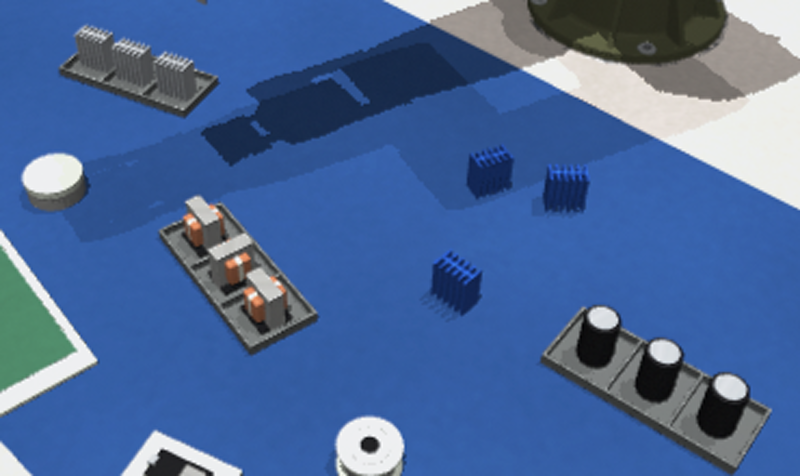

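The final scene view shows all three trays full and upright: heat sinks around (135,65), transformers around (235,265) and capacitors around (660,360). The blue look-alikes, tin and reel have not moved.

```bash
python3 -c "
from cell import manip; print(manip.sign_off())"
```

```text
the job is handed in; nothing more can be done
None
```

All five parts stand upright in the right trays, the reel, tin and blue look-alikes are where they were, and I handed the job in at about 31 s (the transformer sits a quarter turn from its neighbours, to give the fingers room).

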